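# Take the two piles apart on the polishing bench

### The job

Take the two piles apart and put everything away: lay each of the three brown polishing stones flat in the wooden rest with the recess of its own shape, and thread the two brass plates over the two pins of the fixture, the square-cornered plate at the bottom and the stepped plate on top of it, both right down. Leave the mug standing where it is.

Things in the scene. Friction and masses are not known exactly. Their poses are not given: they have to be found in the camera images.
- square_plate: Flat brass plate with four square corners, 56 (own x) x 136 (own y) x 10 (z) mm, 0.60 kg, with two 12 mm through holes on its long middle line, 52 mm either side of the centre. Origin: centre of its underside; z up. Starts on the bench with stones piled on it.
- stepped_plate: Flat brass plate of stepped outline, 10 mm thick, 136 mm long (own y): the middle 60 mm of its length is 56 mm wide (own x), the two ends are narrower, 34 mm. Two 12 mm through holes like the other plate's, 52 mm either side of the centre. 0.50 kg. Origin: centre of its underside; z up. Starts on the bench with stones piled on it.
- long_stone: Brown oblong polishing stone, 42 (own x) x 90 (own y) x 20 (z) mm, 0.17 kg. Origin: centre of its underside; z up. Lies on either of the plates at the start.
- round_stone: Brown round polishing stone, a disc 50 mm across and 20 mm high, 0.09 kg. Origin: centre of its underside; z up. Lies on the other plate at the start.
- small_stone: Small brown square polishing stone, 30 x 30 x 18 mm, 0.04 kg. Origin: centre of its underside; z up. Lies on top of the long stone at the start.
- fixture: Fixed dark steel bar, 40 (own x) x 150 (own y) x 14 (z) mm, with two upright steel pins, 8 mm thick, 52 mm either side of its centre along own y, 40 mm high above the bar's top; the last 10 mm taper to 3 mm. Origin: centre of its underside on the bench; z up. A plate right down has its underside 14 mm above the bench, the second one 24 mm; their middle overhangs the bar by 8 mm each side.
- long_rest: Wooden rest with an oblong recess of 58 (own x) x 106 (own y) mm, 70 x 118 mm outside, for the long stone. Fixed to the bench. Origin: centre of its underside on the bench, z up. Recess floor 4 mm and rim top 8 mm above the bench; rim 6 mm thick; 8 mm of play on every side of the stone.
- round_rest: Wooden rest with a round recess 66 mm across, 78 mm outside, for the round stone. Fixed to the bench. Origin: centre of its underside on the bench, z up. Recess floor 4 mm and rim top 8 mm above the bench; rim 6 mm thick; 8 mm of play on every side of the stone.
- small_rest: Wooden rest with a square recess 46 x 46 mm, 58 x 58 mm outside, for the small square stone. Fixed to the bench. Origin: centre of its underside on the bench, z up. Recess floor 4 mm and rim top 8 mm above the bench; rim 6 mm thick; 8 mm of play on every side of the stone.
- mug: Pale ceramic mug with a handle, 76 mm across, 90 mm high, standing at one side of the work area (left or right), to be left alone. Origin: centre of its underside.
There are look-alikes about, which are no part of the job. Several things have the shape of the fixture; the one meant has the colours described above.

How it is judged (in metres and radians):
At the end, for the whole second after the job is handed in: Stones flat (0.035 rad) on the floor (2.5 mm) of their own rests, within 12 mm of the centre, the long one along its recess (0.25 rad); square plate down over both pins (2.5 mm in height, 6 mm sideways, flat, along the bar), stepped plate likewise on it; all released and at rest (horizontal distance between each of square_plate, stepped_plate and fixture below 0.006 m and z of square_plate in the frame of fixture between 0.0115 and 0.0165 m and angle between each of square_plate, stepped_plate, long_stone, round_stone, small_stone's own z axis and vertical below 0.035 rad and linear speed of each of square_plate, stepped_plate, long_stone, round_stone, small_stone below 0.02 m/s and angle between the y axis of each of square_plate, stepped_plate and the y axis of fixture, either way round below 0.25 rad and z of stepped_plate in the frame of fixture between 0.0215 and 0.0265 m and horizontal distance between long_stone and long_rest below 0.012 m and z of long_stone in the frame of long_rest between 0.0015 and 0.0065 m and angle between the y axis of long_stone and the y axis of long_rest, either way round below 0.25 rad and horizontal distance between round_stone and round_rest below 0.012 m and z of round_stone in the frame of round_rest between 0.0015 and 0.0065 m and horizontal distance between small_stone and small_rest below 0.012 m and z of small_stone in the frame of small_rest between 0.0015 and 0.0065 m); the robot touches nothing.
It fails at once if the mug is pushed away (more than 30 mm) or tipped (distance of mug from where it was at the start of the episode above 0.03 m or angle between mug's own z axis and vertical above 0.3 rad).
It also fails if it takes over 122 s, if anything falls off the work surface, if the arm or the gripper's body presses on something with over 40 N, if the wrist force passes 120 N, or if a joint passes its speed limit or range.

### The arm

A 7-joint arm with a two-finger parallel gripper is mounted at the origin on the work surface. World frame = base frame: x ahead of the robot, y to its left, z up, the work surface at z = 0. Lengths are in mm, angles in rad, forces in N, time in s.
With the tool pointing down it reaches from about 400 to 875 mm from the base axis. Payload 4.4 kg.
Tool frame: the origin (TCP) lies midway between the tips of the shut fingers; the grasp point (between the pads) lies ctrl.grip_depth behind it (ctrl.grip_depth is the distance from the TCP to the grasp point, in mm); z points along the fingers, y is the line along which they close (so a half turn about z gives the same grasp; the last joint's range is limited). The gripper opens to 85 mm and grips with 20 to 120 N. Pads are 22 mm wide; open, the fingers measure 114 mm over their backs; the gripper's body (76 mm by 85 mm) begins 54 mm behind the grasp point. The pads swing forward as they close: fully open they stand 13 mm farther back than shut.
Start: joints at [1.084, 0.628, 0.038, 1.517, -0.027, 0.996, -0.02], TCP at [265.547, -593.298, 231.313] pointing down, gripper open.
Joint ranges: [-3.06, 3.06], [-0.37, 2.12], [-1.25, 1.32], [0.18, 2.47], [-1.1, 4.24], [0.23, 1.98], [-2.94, 2.94]. Speed limits (rad/s): [2.57, 2.57, 3.14, 3.14, 3.14, 3.14, 3.14].

### API

Orientations are given as [roll, pitch, yaw] about the fixed x, y, z axes, in that order (R = Rz(yaw) Ry(pitch) Rx(roll)).
In Python, from cell import ctrl gives the robot as it stands.
- The arm moves only by the tool carry_out, never from a script. Its argument "deltas" is one flat list of numbers, 7 for each row, row after row: the turn, a rotation vector about the tool's x, y, z in degrees, then the shift along the tool's x, y, z in m, then the closure, from -1 (fully open) to 1 (shut). In form: [wx, wy, wz, dx, dy, dz, claw, wx, wy, wz, dx, dy, dz, claw, ...]. A call has 1 to 12 rows; each row shifts and turns the commanded pose from where the row before left it, along the tool's axes as they then stand; what a row does not reach is not made up. A row lasts 1/8 s, in which the tool goes at most 62.5 mm and 10.7 degrees, less where a joint would pass 70% of its speed; a pose out of reach is approached as far as the arm can. A call with a gripper value outside its range is refused whole. The fingers move at their own pace and stop on an object; the grip force is fixed at half the most. Time passes only in rows, so rows that do not move let the fingers close. It gives the time, the measured TCP pose, the force, the opening and the grip force at its end, in the units of the state.
- ctrl.read_state(): the state, without advancing time (a new reading comes with each control period).
- ctrl.get_image(name): name is "side" or "top"; returns the picture (420x560x3 uint8, red, green, blue); there is no depth.
- ctrl.calibration(name): a dict with "mtx" (3x3 intrinsics, pixels), "R" (3x3) and "t" (3): a world point X has camera coordinates R X + t. Camera axes: x right, y down, z forward; pixel columns grow to the right and rows downward; lengths in mm; the calibration is good to about 2 mm. A picture is of the moment at which its call begins. calibration takes no time and is no camera call.
- ctrl.finish_job(): hands the job in; it is judged then, once.
The state is a dict: "clock": time; "qpos": joint angles; "qd": joint speeds; "tau": joint torques, N m; "eef_pos": TCP position; "tool_rot": TCP orientation; "force": force on the tool from outside, world axes, zero at the start; "torque": the same for the moment, N m; "width": finger opening in mm; "gripper_force": force on a finger pad.
Only numpy, scipy, OpenCV 4.12 (cv2) and the standard library are available. Lean on these libraries where they do the work, as an engineer would, in place of code of your own. Each camera call takes 0.05 s, during which the arm holds its last target. There are 200 camera calls.

## Working session

There is one attempt and no reset: what is moved stays moved. The work goes in short steps, Python scripts to look and compute and a tool call to move; the robot and the scene stay as the last step left them, time stands still between calls to the robot, and variables do not carry over. Pictures are saved under pics/ and viewed, at most 14 in all, crops included, and the job is handed in when it is done.

Besides the shell and the picture viewer there is one more tool, called after "Request:" in YAML: its name, and indented under it one key for each argument. carry_out: Moves the arm, as the interface text tells. Its arguments: {"type":"object","properties":{"deltas":{"type":"array"}},"required":["deltas"]}

```bash
ls; mkdir -p pics; python3 - <<'E'
from cell import ctrl
import cv2
for n in("top","side"):
    im=ctrl.get_image(n); cv2.imwrite(f"pics/{n}0.png",im[:,:,::-1]); c=ctrl.calibration(n); print(n,c)
s=ctrl.read_state(); print(s, ctrl.grip_depth)
E
```

```text
pics
top {'mtx': array([[429.50302152,   0.        , 278.72927621],
       [  0.        , 429.50302152, 223.10331996],
       [  0.        ,   0.        ,   1.        ]]), 'R': array([[-0.00296705, -0.99993151, -0.01132118],
       [-0.9945767 ,  0.00412778, -0.10392377],
       [ 0.10396338,  0.01095143, -0.99452083]]), 't': array([-7.13428853e-01,  5.08078509e+02,  1.41833098e+03])}
side {'mtx': array([[504.99681297,   0.        , 282.53503136],
       [  0.        , 504.99681297, 214.99487076],
       [  0.        ,   0.        ,   1.        ]]), 'R': array([[-0.95839033, -0.28503119,  0.01565859],
       [-0.19746385,  0.6223431 , -0.75742794],
       [ 0.20614558, -0.72900362, -0.65273097]]), 't': array([ 476.01918765,  145.14863066, 1239.38300537])}
{'clock': 0.1, 'qpos': array([ 1.08419331,  0.62922668,  0.03842534,  1.51826788, -0.02701199,
        0.99630356, -0.01998405]), 'qd': array([-1.36668389e-03, -2.76211470e-03,  1.30179296e-03, -2.35737576e-03,
       -6.52117825e-04, -1.13200727e-03, -8.88253511e-05]), 'tau': array([ 3.62264720e-03, -5.64525533e+01,  1.23056240e+00, -1.93971705e+01,
        1.12860667e-02,  5.48390904e-03,  1.06498490e-05]), 'eef_pos': array([ 265.33408359, -592.76583878,  230.49819791]), 'tool_rot': array([-3.13990418e+00, -5.90628314e-06,  4.20828152e-01]), 'force': array([0.61163771, 0.02829914, 0.65636803]), 'torque': array([ 0.00278451, -0.01388373,  0.06594761]), 'gripper_force': 0.0, 'width': 85.46364135598483} 18.700000000000003
```

View pics/top0.png

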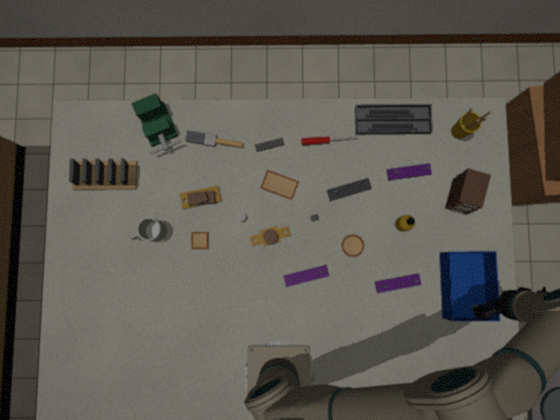

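View pics/side0.png

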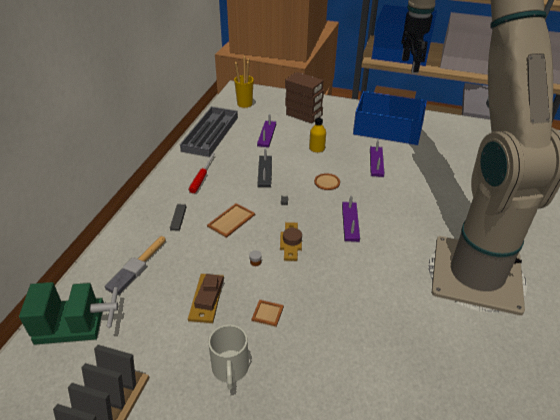

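The top view shows the long and small stones piled on the square plate (201,197), and the round stone on the stepped plate (271,236). The rests are long (280,184), round (353,245) and small (200,240), and the mug is at (150,230).

The fixture candidates are a dark bar (349,189) and purple bars at (409,172), (306,275) and (398,283). The dark one fits "dark steel". I'll confirm it in an enlarged crop.

```bash
python3 - <<'E'
import cv2,numpy as np
t=cv2.imread("pics/top0.png")[160:270,170:380]; s=cv2.imread("pics/side0.png")[140:330,180:380]
g=lambda i:(255*(i/255.)**0.6).astype(np.uint8)
cv2.imwrite("pics/topc.png",cv2.resize(g(t),None,fx=3.8,fy=3.8,interpolation=cv2.INTER_CUBIC))
cv2.imwrite("pics/sidec.png",cv2.resize(g(s),None,fx=3.15,fy=3.15,interpolation=cv2.INTER_CUBIC))
E
```

```text
(no output)
```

View pics/topc.png

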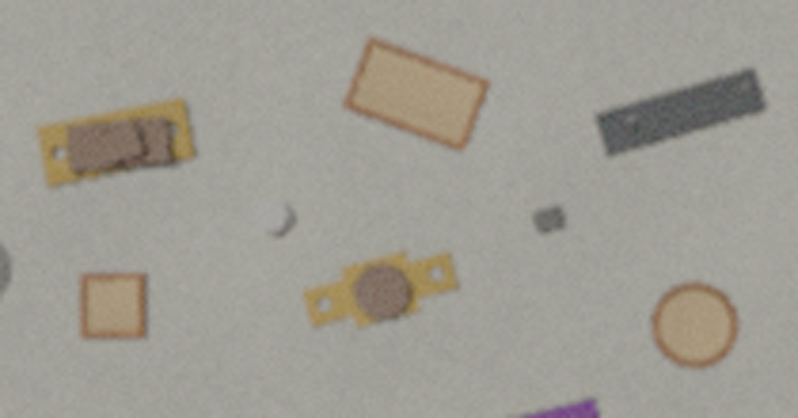

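View pics/sidec.png

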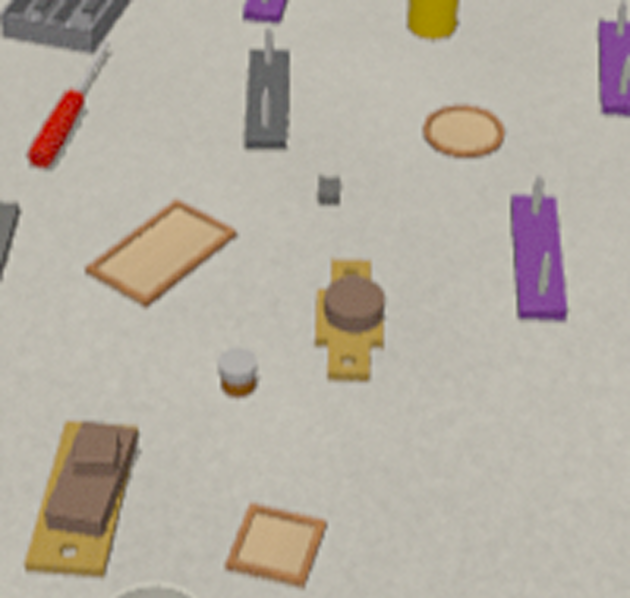

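The crop confirms it: dark grey bar with two pins at top (349,189) and side (265,170). The others are purple. Next I'll build colour masks and fit poses from both views, and look closer at the stone pile.

```bash
python3 - <<'E'
import cv2,numpy as np
g=lambda i:(255*(i/255.)**0.55).astype(np.uint8)
t=cv2.imread("pics/top0.png")[180:216,175:227]; s=cv2.imread("pics/side0.png")[265:330,180:232]
r=lambda i,f:cv2.resize(g(i),None,fx=f,fy=f,interpolation=cv2.INTER_CUBIC)
a=r(t,8);b=r(s,7.5)
o=np.zeros((490,800,3),np.uint8);o[:288,:416]=a[:288,:416];o[:487,410:800]=b[:487,:390]
cv2.imwrite("pics/pile.png",o)
T=cv2.imread("pics/top0.png");S=cv2.imread("pics/side0.png")
for n,I,pts in(("T",T,[(183,203),(195,198),(250,240),(271,236),(349,189),(281,184),(290,180),(353,245),(200,240),(230,260)]),("S",S,[(215,280),(203,313),(292,237),(292,254),(265,178),(232,219),(327,182),(268,313),(250,290)])):
    for p in pts: print(n,p,I[p[1]-1:p[1]+2,p[0]-1:p[0]+2].mean((0,1)).astype(int), cv2.cvtColor(I[p[1]-1:p[1]+2,p[0]-1:p[0]+2].mean((0,1),keepdims=True).astype(np.uint8),cv2.COLOR_BGR2HSV)[0,0])
E
```

```text
T (183, 203) [ 46  95 119] [ 20 156 119]
T (195, 198) [52 64 81] [12 91 81]
T (250, 240) [ 82 108 121] [ 20  82 121]
T (271, 236) [54 66 83] [12 89 83]
T (349, 189) [48 49 47] [75 10 49]
T (281, 184) [ 77 107 127] [ 18 100 127]
T (290, 180) [ 66  93 118] [ 16 112 118]
T (353, 245) [ 78 107 128] [ 17 100 128]
T (200, 240) [ 78 107 128] [ 17 100 128]
T (230, 260) [109 118 120] [ 25  23 120]
S (215, 280) [46 62 88] [ 11 122  88]
S (203, 313) [ 41  88 114] [ 19 163 114]
S (292, 237) [46 61 89] [ 10 123  89]
S (292, 254) [ 32  85 113] [ 20 183 113]
S (265, 178) [69 72 73] [23 14 73]
S (232, 219) [ 87 131 166] [ 17 121 166]
S (327, 182) [ 87 131 165] [ 17 121 165]
S (268, 313) [ 87 131 165] [ 17 121 165]
S (250, 290) [136 150 155] [ 22  31 155]
```

View pics/pile.png

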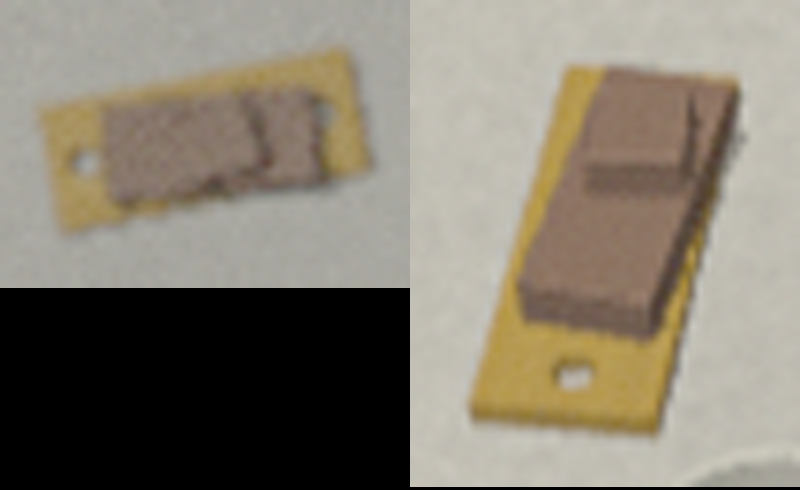

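```bash
cat > fit.py <<'E'
import cv2,numpy as np
from scipy.optimize import minimize
from cell import ctrl
C={n:ctrl.calibration(n) for n in("top","side")}
F=4
def proj(n,P):
    c=C[n];X=np.atleast_2d(P)@c["R"].T+c["t"];u=X@c["mtx"].T;return u[:,:2]/u[:,2:]
def rect(w,l):return np.array([[-w,-l],[w,-l],[w,l],[-w,l]])/2.
def disc(d):a=np.linspace(0,2*np.pi,40,endpoint=False);return d/2*np.c_[np.cos(a),np.sin(a)]
STEP=np.array([[-17,-68],[17,-68],[17,-30],[28,-30],[28,30],[17,30],[17,68],[-17,68],[-17,30],[-28,30],[-28,-30],[-17,-30]],float)
HOLES=[disc(12)+[0,52],disc(12)-[0,52]]
def place(pl,p,z):
    c,s=np.cos(p[3]),np.sin(p[3]);q=pl@np.array([[c,s],[-s,c]])+p[:2];return np.c_[q,np.full(len(q),z)]
def draw(n,img,off,k,pl,h,p,inner=()):
    """prism painter; labels k (top), k+1.. (sides by brightness class), k+4 inner"""
    f=lambda P:np.round(((proj(n,P)-off+.5)*F-.5)*16).astype(np.int32)
    b,t=place(pl,p,p[2]),place(pl,p,p[2]+h);cam=-C[n]["R"].T@C[n]["t"]
    m=len(pl)
    for i in range(m):
        j=(i+1)%m;e=t[j]-t[i];nrm=np.array([e[1],-e[0],0])
        if nrm@(cam-t[i])>0:
            cv2.fillPoly(img,[f(np.array([b[i],b[j],t[j],t[i]]))],k+1+(0 if m>12 else int(abs(e@[np.cos(p[3]),np.sin(p[3]),0])>1)),cv2.LINE_8,4)
    cv2.fillPoly(img,[f(t)],k,cv2.LINE_8,4)
    for q in inner: cv2.fillPoly(img,[f(place(q,p,p[2]+h))],k+4,cv2.LINE_8,4)
def fit(ims,shapes,p0,dz=8,views=("top","side"),pad=8,fixed=None):
    """shapes: (outline,height,inner); p0 rows x,y,z,yaw; returns params"""
    p0=np.array(p0,float);sc=np.array([5,5,5,.1]*len(p0))
    box={};pix={}
    for n in views:
        P=np.vstack([proj(n,place(s[0],p,z)) for s,p in zip(shapes,p0) for z in(p[2],p[2]+s[1])])
        lo=np.floor(P.min(0)-pad).astype(int);hi=np.ceil(P.max(0)+pad).astype(int);box[n]=lo
        pix[n]=cv2.resize(ims[n][lo[1]:hi[1],lo[0]:hi[0]].astype(np.float32),None,fx=F,fy=F,interpolation=cv2.INTER_CUBIC)
    def cost(v):
        p=(v*sc).reshape(-1,4)+p0;tot=0
        for n in views:
            I=pix[n];L=np.zeros(I.shape[:2],np.uint8)
            for i,(s,q) in enumerate(zip(shapes,p)):draw(n,L,box[n],1+8*i,s[0],s[1],q,s[2])
            l=L.ravel();c=np.bincount(l,minlength=64)
            for ch in range(3):
                x=I[...,ch].ravel();tot+=(x**2).sum()-np.nansum(np.bincount(l,x,64)**2/np.maximum(c,1))
        return tot/1e4
    v=np.zeros(p0.size)
    for r in range(4):
        S=np.vstack([v,v+np.eye(v.size)*(1.5 if r==0 else .6)*np.where(r%2,-1,1)])
        o=minimize(cost,v,method="Nelder-Mead",options=dict(initial_simplex=S,maxiter=400*len(p0),xatol=.004,fatol=.01,adaptive=len(p0)>1));v=o.x
    return (v*sc).reshape(-1,4)+p0,o.fun
def back(n,uv,z):
    c=C[n];d=c["R"].T@np.linalg.inv(c["mtx"])@np.array([*uv,1.]);o=-c["R"].T@c["t"];return o+d*(z-o[2])/d[2]
E
cat > m0.py <<'E'
from fit import *
ims={n:cv2.imread(f"pics/{n}0.png") for n in("top","side")}
def g(uv,z,yaw):return [*back("top",uv,z)[:2],z,yaw]
np.set_printoptions(precision=2,suppress=True)
def go(name,shapes,p0):
    p,f=fit(ims,shapes,p0);print(name,round(f,1));print(np.array(p0));print(p,flush=True)
R=np.pi/180
go("fixture",[(rect(40,150),14,[])],[g((349,189),7,0)[:2]+[0,(90+16)*R]])
go("long_rest",[(rect(70,118),8,[rect(58,106)])],[g((280,184),4,0)[:2]+[0,(90-20)*R]])
go("round_rest",[(disc(78),8,[disc(66)])],[g((353,245),4,0)[:2]+[0,0]])
go("small_rest",[(rect(58,58),8,[rect(46,46)])],[g((200,240.5),4,0)[:2]+[0,0]])
go("step+round",[(STEP,10,HOLES),(disc(50),20,[])],[g((270.5,236),5,0)[:2]+[0,(90+14)*R],g((271,236.5),20,0)[:2]+[10,0]])
go("square+long+small",[(rect(56,136),10,HOLES),(rect(42,90),20,[]),(rect(30,30),18,[])],[g((201,197.5),5,0)[:2]+[0,(90+10)*R],g((202,198),20,0)[:2]+[10,(90+5)*R],g((203,197),48,0)[:2]+[30,(0+15)*R]])
E
python3 m0.py
```

```text
fixture 949.3
[[ 626.77 -243.81    0.      1.85]]
[[ 625.6  -241.87    3.49    3.43]]
long_rest 3161.8
[[646.01  -7.06   0.     1.22]]
[[655.14 -28.98 -24.59   2.77]]
round_rest 991.2
[[ 434.7  -253.97    0.      0.  ]]
[[ 433.65 -251.8    -1.61    0.1 ]]
small_rest 1056.2
[[451.9  266.32   0.     0.  ]]
[[452.61 267.9   -1.65   0.01]]
step+round 6849.9
[[466.29  25.86   0.     1.82]
 [463.48  23.72  10.     0.  ]]
[[464.44  47.3  -18.77   1.72]
 [464.91  23.66   8.7    0.16]]
square+long+small 8836.1
[[600.05 265.07   0.     1.75]
 [595.82 258.71  10.     1.66]
 [594.57 250.04  30.     0.26]]
[[620.75 306.9   -1.57   2.  ]
 [586.81 288.77  29.78   0.1 ]
 [586.83 241.53  24.19   0.16]]
```

```bash
sed -i 's/(90+/(/g;s/(90-20)/(-20)/' m0.py; time python3 m0.py
```

```text
fixture 1935.4
[[ 626.77 -243.81    0.      0.28]]
[[ 625.77 -241.88    1.04    0.29]]
long_rest 1741.9
[[646.01  -7.06   0.    -0.35]]
[[644.43  -4.39  -1.51  -0.37]]
round_rest 991.2
[[ 434.7  -253.97    0.      0.  ]]
[[ 433.65 -251.8    -1.61    0.1 ]]
small_rest 1056.2
[[451.9  266.32   0.     0.  ]]
[[452.61 267.9   -1.65   0.01]]
step+round 1148.0
[[466.29  25.86   0.     0.24]
 [463.48  23.72  10.     0.  ]]
[[466.84  27.13  -0.62   0.26]
 [463.89  24.86   8.98   0.03]]
square+long+small 2107.8
[[600.05 265.07   0.     0.17]
 [595.82 258.71  10.     0.09]
 [594.57 250.04  30.     0.26]]
[[600.99 266.34  -0.85   0.2 ]
 [596.06 260.29   8.27   0.1 ]
 [593.81 253.36  29.49   0.25]]
real	0m44.951s
user	0m40.845s
sys	0m4.725s
```

Both fits agree with the stated heights to under 2 mm. I'll write a go-to helper, then set off toward the small stone.

```bash
cat > to.py <<'E'
import sys,numpy as np
from cell import ctrl
s=ctrl.read_state();p=s["eef_pos"];r=s["tool_rot"];y=r[2]
print("t",round(s["clock"],2),"pos",p.round(1),"rot",r.round(4),"w",round(s["width"],1),"gf",round(s["gripper_force"],1),"F",s["force"].round(1),"q",s["qpos"].round(2))
if len(sys.argv)>1:
    X,Y,Z,W=map(float,sys.argv[1:5]) # W = wanted tool yaw, mod 180deg
    d=(W-y+np.pi/2)%np.pi-np.pi/2
    e=np.array([X,Y])-p[:2];t=np.array([np.cos(y),np.sin(y)]);n=np.array([np.sin(y),-np.cos(y)])
    t2=np.array([np.cos(y+d),np.sin(y+d)]);n2=np.array([np.sin(y+d),-np.cos(y+d)])
    print("shift first: dx %.1f dy %.1f | turn first: dx %.1f dy %.1f | dz %.1f wz %.2f deg"%(e@t,e@n,e@t2,e@n2,p[2]-Z,-np.degrees(d)))
    print("tilt fix (tool x,y deg):",np.degrees([(np.pi-r[0]%(2*np.pi)),0]).round(2),np.degrees(r[1]).round(2))
E
```

Request:
carry_out:
  deltas: [0,0,0,0.04,-0.04,0,-0.3,0,0,0,0.04,-0.04,0,-0.3,0,0,0,0.04,-0.04,0,-0.3,0,0,0,0.04,-0.04,0,-0.3,0,0,0,0.04,-0.04,0,-0.3,0,0,0,0.04,-0.04,0,-0.3,0,0,0,0.04,-0.04,0,-0.3,0,0,0,0.04,-0.04,0,-0.3,0,0,0,0.04,-0.04,0,-0.3,0,0,0,0.04,-0.04,0,-0.3,0,0,-10,0,0,0,-0.3,0,0,-10,0,0,0,-0.3]

```text
clock: 1.6
eef_pos: [467.2, -63.5, 231.0]
tool_rot: [-3.141, 0.001, 0.779]
force: [-0.8, -0.7, -0.4]
width: 55.5
gripper_force: 0.0
```

```bash
python3 to.py 593.8 253.4 90 1.82
```

```text
t 1.6 pos [467.2 -63.5 231. ] rot [-3.1411e+00  5.0000e-04  7.7860e-01] w 55.5 gf 0.0 F [-0.8 -0.7 -0.4] q [ 0.16  0.38 -0.12  2.    0.06  0.77 -0.78]
shift first: dx 312.6 dy -136.7 | turn first: dx 275.9 dy 200.8 | dz 141.0 wz -59.67 deg
tilt fix (tool x,y deg): [-0.03  0.  ] 0.03
```

Request:
carry_out:
  deltas: [0,0,0,0.045,-0.0195,0,-0.3,0,0,0,0.045,-0.0195,0,-0.3,0,0,0,0.045,-0.0195,0,-0.3,0,0,0,0.045,-0.0195,0,-0.3,0,0,0,0.045,-0.0195,0,-0.3,0,0,0,0.045,-0.0195,0,-0.3,0,0,0,0.0426,-0.0195,0,-0.3,0,0,-10,0,0,0.025,-0.3,0,0,-10,0,0,0.025,-0.3,0,0,-10,0,0,0.025,-0.3,0,0,-10,0,0,0.025,-0.3,0,0,-10,0,0,0.025,-0.3]

```text
clock: 3.1
eef_pos: [596.4, 250.5, 105.1]
tool_rot: [-3.141, 0.0, 1.648]
force: [0.1, 0.3, -0.2]
width: 55.6
gripper_force: 0.0
```

Request:
carry_out:
  deltas: [0,0,-9.7,0,0,0,-0.3,0,0,0,0,0,0,-0.3,0,0,0,0,0,0,-0.3]

```text
clock: 3.48
eef_pos: [596.9, 250.8, 106.5]
tool_rot: [3.141, -0.0, 1.809]
force: [-0.6, -0.7, 0.5]
width: 55.3
gripper_force: 0.0
```

```bash
python3 to.py 593.8 253.4 37 1.82
```

```text
t 3.48 pos [596.9 250.8 106.5] rot [ 3.1413 -0.      1.8088] w 55.3 gf 0.0 F [-0.6 -0.7  0.5] q [-0.22  0.79 -0.37  1.62  0.37  0.79 -0.52]
shift first: dx 3.3 dy -2.4 | turn first: dx 3.3 dy -2.4 | dz 69.5 wz -0.64 deg
tilt fix (tool x,y deg): [0.02 0.  ] -0.0
```

Request:
carry_out:
  deltas: [0,0,-0.6,0.0033,-0.0024,0.03,-0.3,0,0,0,0,0,0.03,-0.3,0,0,0,0,0,0.0105,-0.3,0,0,0,0,0,0,-0.1,0,0,0,0,0,0,0.1,0,0,0,0,0,0,1,0,0,0,0,0,0,1,0,0,0,0,0,0,1,0,0,0,0,0,0,1]

```text
clock: 4.6
eef_pos: [594.7, 254.0, 37.5]
tool_rot: [3.139, -0.001, 1.822]
force: [-1.3, -0.2, 6.9]
width: 28.4
gripper_force: 59.8
```

```bash
python3 to.py 452.6 267.9 100 1.571
```

```text
t 4.6 pos [594.7 254.   37.5] rot [ 3.1387e+00 -5.0000e-04  1.8219e+00] w 28.4 gf 59.8 F [-1.3 -0.2  6.9] q [-0.25  0.88 -0.33  1.66  0.42  0.67 -0.55]
shift first: dx 48.8 dy -134.2 | turn first: dx 13.9 dy -142.1 | dz -62.5 wz 14.38 deg
tilt fix (tool x,y deg): [0.16 0.  ] -0.03
```

Request:
carry_out:
  deltas: [0,0,0,0,0,-0.01,1,0,0,0,0,0,-0.03,1,0,0,7,0,0,-0.03,1,0,0,7,0,0,0,1,0,0,0,0.007,-0.05,0,1,0,0,0,0.007,-0.05,0,1,0,0,0,0,-0.042,0,1,0,0,0,0,0,0.02,1,0,0,0,0,0,0,1]

```text
clock: 5.72
eef_pos: [450.8, 266.1, 85.6]
tool_rot: [-3.14, 0.001, 1.579]
force: [-0.4, -0.7, -0.4]
width: 28.1
gripper_force: 59.3
```

```bash
python3 to.py 452.6 267.9 13 1.571; python3 - <<'E'
from cell import ctrl
import cv2
for n in("top","side"): cv2.imwrite(f"pics/{n}1.png",ctrl.get_image(n)[:,:,::-1])
import numpy as np
g=lambda i:(255*(i/255.)**0.6).astype(np.uint8)
cv2.imwrite("pics/s1c.png",cv2.resize(g(cv2.imread("pics/side1.png")[190:370,150:390]),None,fx=3,fy=3,interpolation=cv2.INTER_CUBIC))
E
```

```text
t 5.72 pos [450.8 266.1  85.6] rot [-3.1404e+00  1.1000e-03  1.5785e+00] w 28.1 gf 59.3 F [-0.4 -0.7 -0.4] q [-0.41  0.68 -0.26  1.99  0.34  0.52 -0.91]
shift first: dx 1.8 dy 1.8 | turn first: dx 1.8 dy 1.8 | dz 72.6 wz 0.43 deg
tilt fix (tool x,y deg): [-0.07  0.  ] 0.06
```

View pics/s1c.png

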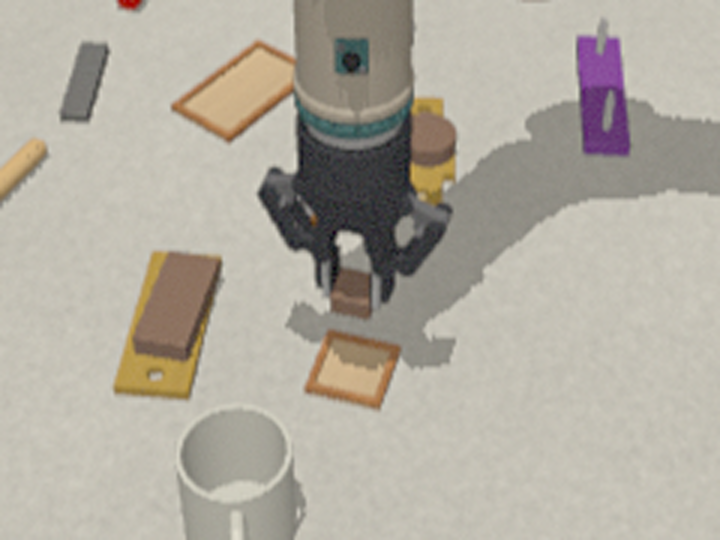

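The small stone is held at (352,292) in the crop, above its rest, and the long stone hasn't moved. Lowering it now.

Request:
carry_out:
  deltas: [0,0,0.4,0.0018,0.0018,0.03,1,0,0,0,0,0,0.025,1,0,0,0,0,0,0.012,1,0,0,0,0,0,0.006,1,0,0,0,0,0,0.0005,1,0,0,0,0,0,0,1]

```text
clock: 6.58
eef_pos: [453.8, 268.5, 13.0]
tool_rot: [3.141, -0.001, 1.571]
force: [0.3, -0.1, -0.1]
width: 28.2
gripper_force: 59.3
```

Request:
carry_out:
  deltas: [0,0,0,0,0,0,0.1,0,0,0,0,0,0,0,0,0,0,0,0,0,-0.1,0,0,0,0,0,0,-0.2,0,0,0,0,0,-0.02,-0.3,0,0,0,0,0,-0.05,-0.3,0,0,0,0,0,-0.03,-0.3,0,0,0,0,0,0,-0.3]

```text
clock: 7.58
eef_pos: [454.7, 269.1, 114.5]
tool_rot: [3.137, -0.003, 1.571]
force: [0.3, 0.4, -0.9]
width: 55.3
gripper_force: 0.0
```

```bash
python3 to.py 596.1 260.3 100 1.671
```

```text
t 7.58 pos [454.7 269.1 114.5] rot [ 3.1374e+00 -2.7000e-03  1.5706e+00] w 55.3 gf 0.0 F [ 0.3  0.4 -0.9] q [-0.39  0.64 -0.29  1.96  0.32  0.58 -0.9 ]
shift first: dx -8.8 dy 141.4 | turn first: dx -22.9 dy 139.8 | dz 14.5 wz -5.75 deg
tilt fix (tool x,y deg): [0.24 0.  ] -0.15
```

Request:
carry_out:
  deltas: [0,0,0,-0.003,0.047,0,-0.4,0,0,0,-0.003,0.047,0,-0.4,0,0,0,-0.0028,0.0474,0,-0.4,0,0,-5.7,0,0,0.03,-0.4,0,0,0,0,0,0.03,-0.4,0,0,0,0,0,0,-0.4,0,0,0,0,0,0,-0.4]

```text
clock: 8.45
eef_pos: [594.7, 259.8, 52.5]
tool_rot: [3.141, -0.0, 1.671]
force: [0.4, 0.2, 0.1]
width: 59.6
gripper_force: 0.0
```

```bash
python3 to.py 596.1 260.3 16.5 1.671
```

```text
t 8.45 pos [594.7 259.8  52.5] rot [ 3.1415e+00 -1.0000e-04  1.6707e+00] w 59.6 gf 0.0 F [0.4 0.2 0.1] q [-0.27  0.86 -0.31  1.64  0.37  0.69 -0.67]
shift first: dx 0.4 dy 1.4 | turn first: dx 0.4 dy 1.4 | dz 36.0 wz -0.02 deg
tilt fix (tool x,y deg): [0.01 0.  ] -0.01
```

Request:
carry_out:
  deltas: [0,0,0,0.0004,0.0014,0.025,-0.4,0,0,0,0,0,0.011,-0.4,0,0,0,0,0,0,-0.2,0,0,0,0,0,0,0,0,0,0,0,0,0,1,0,0,0,0,0,0,1,0,0,0,0,0,0,1,0,0,0,0,0,0,1]

```text
clock: 9.45
eef_pos: [596.7, 260.4, 17.7]
tool_rot: [3.14, -0.001, 1.67]
force: [-1.6, -0.7, 6.5]
width: 40.2
gripper_force: 61.4
```

```bash
python3 to.py 644.4 -4.4 70 1.201
```

```text
t 9.45 pos [596.7 260.4  17.7] rot [ 3.1399e+00 -6.0000e-04  1.6704e+00] w 40.2 gf 61.4 F [-1.6 -0.7  6.5] q [-0.28  0.91 -0.29  1.65  0.39  0.64 -0.69]
shift first: dx -268.3 dy 21.2 | turn first: dx -229.7 dy 140.2 | dz -52.3 wz 26.89 deg
tilt fix (tool x,y deg): [0.09 0.  ] -0.04
```

Request:
carry_out:
  deltas: [0,0,0,0,0,-0.01,1,0,0,0,0,0,-0.025,1,0,0,0,0,0,-0.025,1,0,0,0,-0.045,0.0035,0,1,0,0,0,-0.045,0.0035,0,1,0,0,0,-0.045,0.0035,0,1,0,0,0,-0.045,0.0035,0,1,0,0,0,-0.045,0.0035,0,1,0,0,0,-0.0433,0.0035,0,1,0,0,9,0,0,0,1,0,0,9,0,0,0,1,0,0,8.9,0,0,0,1]

```text
clock: 10.95
eef_pos: [643.5, -5.1, 76.6]
tool_rot: [-3.141, -0.0, 1.195]
force: [0.5, 0.4, -1.9]
width: 40.1
gripper_force: 60.9
```

Request:
carry_out:
  deltas: [0,0,0,0,0,0.02,1,0,0,0,0,0,0,1]

```text
clock: 11.2
eef_pos: [641.5, -5.0, 54.0]
tool_rot: [-3.137, 0.002, 1.204]
force: [-0.1, 0.8, -1.8]
width: 40.4
gripper_force: 60.9
```

```bash
python3 to.py 644.4 -4.4 12.5 1.201
```

```text
t 11.2 pos [641.5  -5.   54. ] rot [-3.1373e+00  2.0000e-03  1.2038e+00] w 40.4 gf 60.9 F [-0.1  0.8 -1.8] q [ 0.1   0.85 -0.23  1.66  0.28  0.67 -0.64]
shift first: dx 1.6 dy 2.4 | turn first: dx 1.6 dy 2.4 | dz 41.5 wz 0.16 deg
tilt fix (tool x,y deg): [-0.25  0.  ] 0.11
```

Request:
carry_out:
  deltas: [0,0,0,0.0012,0.0015,0.025,1,0,0,0,0,0,0.011,1,0,0,0,0,0,0.006,1,0,0,0,0,0,0,1,0,0,0,0,0,0,0.1]

```text
clock: 11.82
eef_pos: [646.0, -4.3, 15.0]
tool_rot: [3.141, -0.0, 1.201]
force: [-0.2, -1.2, -2.3]
width: 40.6
gripper_force: 60.9
```

Request:
carry_out:
  deltas: [0,0,0,0,0,0,-0.1,0,0,0,0,0,0,-0.25,0,0,0,0,0,0,-0.3,0,0,0,0,0,-0.025,-0.4,0,0,0,0,0,-0.045,-0.5,0,0,0,0,0,-0.03,-0.5,0,0,0,0,0,0,-0.5]

```text
clock: 12.7
eef_pos: [647.6, -4.2, 117.3]
tool_rot: [3.136, -0.002, 1.201]
force: [-0.1, -0.0, -0.6]
width: 64.4
gripper_force: 0.0
```

```bash
python3 to.py 463.9 24.9 70 1.83
```

```text
t 12.7 pos [647.6  -4.2 117.3] rot [ 3.1362e+00 -2.3000e-03  1.2008e+00] w 64.4 gf 0.0 F [-0.1 -0.  -0.6] q [ 0.11  0.76 -0.26  1.63  0.25  0.78 -0.62]
shift first: dx -39.3 dy -181.8 | turn first: dx 75.2 dy -170.1 | dz 47.3 wz -36.05 deg
tilt fix (tool x,y deg): [0.31 0.  ] -0.13
```

Request:
carry_out:
  deltas: [0,0,0,-0.01,-0.0455,0,-0.5,0,0,0,-0.01,-0.0455,0,-0.5,0,0,0,-0.01,-0.0455,0,-0.5,0,0,0,-0.0093,-0.0453,0,-0.5,0,0,0,0,0,0.03,-0.5,0,0,0,0,0,0.02,-0.5,0,0,0,0,0,0,-0.5,0,0,0,0,0,0,-0.5]

```text
clock: 13.7
eef_pos: [461.8, 24.8, 64.4]
tool_rot: [-3.141, 0.0, 1.201]
force: [-0.1, 0.1, -0.7]
width: 64.0
gripper_force: 0.0
```

```bash
python3 to.py 463.9 24.9 17 1.2
```

```text
t 13.7 pos [461.8  24.8  64.4] rot [-3.1414  0.      1.2009] w 64.0 gf 0.0 F [-0.1  0.1 -0.7] q [ 0.    0.66 -0.17  2.16  0.32  0.34 -0.81]
shift first: dx 0.9 dy 1.9 | turn first: dx 0.9 dy 1.9 | dz 47.4 wz 0.05 deg
tilt fix (tool x,y deg): [-0.01  0.  ] 0.0
```

Request:
carry_out:
  deltas: [0,0,0,0.0009,0.0019,0.025,-0.5,0,0,0,0,0,0.02,-0.5,0,0,0,0,0,0.0025,-0.4,0,0,0,0,0,0,-0.2,0,0,0,0,0,0,1,0,0,0,0,0,0,1,0,0,0,0,0,0,1,0,0,0,0,0,0,1]

```text
clock: 14.7
eef_pos: [464.2, 24.9, 17.8]
tool_rot: [3.14, -0.0, 1.201]
force: [-1.7, 0.3, 6.9]
width: 47.4
gripper_force: 61.2
```

```bash
python3 to.py 433.7 -251.8 70 1.2
```

```text
t 14.7 pos [464.2  24.9  17.8] rot [ 3.1404e+00 -4.0000e-04  1.2009e+00] w 47.4 gf 61.2 F [-1.7  0.3  6.9] q [-0.01  0.76 -0.15  2.17  0.45  0.23 -0.93]
shift first: dx -269.0 dy 71.6 | turn first: dx -269.0 dy 71.8 | dz -52.2 wz 0.05 deg
tilt fix (tool x,y deg): [0.07 0.  ] -0.02
```

Request:
carry_out:
  deltas: [0,0,0,0,0,-0.01,1,0,0,0,0,0,-0.025,1,0,0,0,0,0,-0.025,1,0,0,0,-0.045,0.012,0,1,0,0,0,-0.045,0.012,0,1,0,0,0,-0.045,0.012,0,1,0,0,0,-0.045,0.012,0,1,0,0,0,-0.045,0.012,0,1,0,0,0,-0.044,0.0117,0,1,0,0,0,0,0,0.02,1,0,0,0,0,0,0,1,0,0,0,0,0,0,1]

```text
clock: 16.2
eef_pos: [434.0, -251.1, 57.5]
tool_rot: [3.141, -0.0, 1.202]
force: [0.6, 0.7, -0.2]
width: 47.5
gripper_force: 61.9
```

```bash
python3 to.py 433.7 -251.8 12 1.2
```

```text
t 16.2 pos [ 434.  -251.1   57.5] rot [ 3.1411e+00 -4.0000e-04  1.2024e+00] w 47.5 gf 61.9 F [ 0.6  0.7 -0.2] q [ 0.68  0.72 -0.32  2.06  0.51  0.44 -0.4 ]
shift first: dx -0.8 dy 0.0 | turn first: dx -0.8 dy 0.0 | dz 45.5 wz 0.14 deg
tilt fix (tool x,y deg): [0.03 0.  ] -0.02
```

Request:
carry_out:
  deltas: [0,0,0,-0.0008,0,0.025,1,0,0,0,0,0,0.014,1,0,0,0,0,0,0.006,1,0,0,0,0,0,0,1,0,0,0,0,0,0,1,0,0,0,0,0,0,-0.1,0,0,0,0,0,0,-0.35,0,0,0,0,0,0,-0.4,0,0,0,0,0,-0.03,-0.5,0,0,0,0,0,-0.05,-0.6,0,0,0,0,0,-0.03,-0.7,0,0,0,0,0,0,-0.7]

```text
clock: 17.7
eef_pos: [434.6, -253.4, 124.0]
tool_rot: [3.137, 0.001, 1.2]
force: [-0.4, -0.2, -0.1]
width: 72.5
gripper_force: 0.0
```

```bash
python3 to.py 601 266.3 120 1.77
```

```text
t 17.7 pos [ 434.6 -253.4  124. ] rot [3.1366e+00 6.0000e-04 1.2003e+00] w 72.5 gf 0.0 F [-0.4 -0.2 -0.1] q [ 0.76  0.61 -0.42  2.02  0.44  0.59 -0.34]
shift first: dx 544.7 dy -33.0 | turn first: dx 476.5 dy 266.0 | dz 4.0 wz -32.64 deg
tilt fix (tool x,y deg): [0.28 0.  ] 0.04
```

```bash
cat > m1.py <<'E'
from fit import *
ims={n:ctrl.get_image(n)[:,:,::-1] for n in("top","side")}
for n in ims: cv2.imwrite(f"pics/{n}2.png",ims[n])
np.set_printoptions(precision=2,suppress=True)
def go(name,shapes,p0):
    p,f=fit(ims,shapes,p0);print(name,round(f,1));print(p,flush=True)
go("square",[(rect(56,136),10,HOLES)],[[601,266.3,0,.2]])
go("step",[(STEP,10,HOLES)],[[466.8,27.1,0,.26]])
go("fixture",[(rect(40,150),14,[])],[[625.8,-241.9,0,.29]])
go("long",[(rect(70,118),8,[rect(58,106)]),(rect(42,90),20,[])],[[644.4,-4.4,0,-.37],[644.4,-4.4,4,-.37]])
go("small",[(rect(58,58),8,[rect(46,46)]),(rect(30,30),18,[])],[[452.6,267.9,0,0],[452.6,267.9,4,0]])
E
python3 m1.py
```

```text
square 1684.6
[[601.02 266.91  -0.11   0.2 ]]
step 945.6
[[466.59  28.08   0.7    0.26]]
fixture 1615.1
[[ 625.75 -242.02    1.06    0.29]]
long 1801.1
[[644.75  -4.44  -0.88  -0.37]
 [645.85  -2.69   5.2   -0.37]]
small 1209.5
[[452.42 267.73  -0.33   0.01]
 [453.73 267.56   5.99   0.04]]
```

Request:
carry_out:
  deltas: [0,0,0,0.0495,-0.003,0,-0.6,0,0,0,0.0495,-0.003,0,-0.6,0,0,0,0.0495,-0.003,0,-0.6,0,0,0,0.0495,-0.003,0,-0.6,0,0,0,0.0495,-0.003,0,-0.6,0,0,0,0.0495,-0.003,0,-0.6,0,0,0,0.0495,-0.003,0,-0.6,0,0,0,0.0495,-0.003,0,-0.6,0,0,0,0.0495,-0.003,0,-0.6,0,0,0,0.0495,-0.003,0,-0.6,0,0,0,0.0495,-0.003,0,-0.6,0,0,-9,0,0,0,-0.6]

```text
clock: 19.3
eef_pos: [597.7, 273.3, 119.9]
tool_rot: [-3.139, -0.002, 1.369]
force: [-0.9, -1.2, -0.1]
width: 68.0
gripper_force: 0.0
```

Request:
carry_out:
  deltas: [0,0,-9,0,0,0.02,-0.6,0,0,-9,0,0,0.03,-0.6,0,0,-5.6,0,0,0.02,-0.6,0,0,0,0,0,0,-0.6,0,0,0,0,0,0,-0.6]

```text
clock: 19.92
eef_pos: [599.1, 267.3, 51.6]
tool_rot: [-3.141, 0.0, 1.769]
force: [-0.8, 0.1, 0.3]
width: 68.3
gripper_force: 0.0
```

```bash
python3 to.py 601 266.9 8 1.771
```

```text
t 19.93 pos [599.1 267.3  51.6] rot [-3.1412  0.      1.7686] w 68.3 gf 0.0 F [-0.8  0.1  0.3] q [-0.2   0.9  -0.46  1.62  0.53  0.75 -0.71]
shift first: dx -0.7 dy 1.8 | turn first: dx -0.7 dy 1.8 | dz 43.6 wz -0.14 deg
tilt fix (tool x,y deg): [-0.02  0.  ] 0.0
```

Request:
carry_out:
  deltas: [0,0,0,-0.0007,0.0018,0.03,-0.6,0,0,0,0,0,0.014,-0.5,0,0,0,0,0,0.005,-0.45,0,0,0,0,0,0,-0.42,0,0,0,0,0,0,-0.42]

```text
clock: 20.55
eef_pos: [601.7, 267.1, 3.7]
tool_rot: [3.14, -0.0, 1.77]
force: [0.4, 0.4, -0.3]
width: 60.5
gripper_force: 0.0
```

Request:
carry_out:
  deltas: [0,0,0,0,0,0.002,-0.42,0,0,0,0,0,0.001,-0.42,0,0,0,0,0,0,-0.42]

```text
clock: 20.92
eef_pos: [601.1, 266.6, -0.2]
tool_rot: [-3.141, 0.0, 1.77]
force: [0.5, 0.2, -0.1]
width: 60.4
gripper_force: 0.0
```

Request:
carry_out:
  deltas: [0,0,0,0,0,0.0005,-0.42,0,0,0,0,0,0,-0.35,0,0,0,0,0,0,1,0,0,0,0,0,0,1,0,0,0,0,0,0,1,0,0,0,0,0,0,1]

```text
clock: 21.68
eef_pos: [601.3, 266.7, -0.1]
tool_rot: [3.141, 0.0, 1.77]
force: [-0.7, -0.5, 5.2]
width: 53.9
gripper_force: 63.6
```

Request:
carry_out:
  deltas: [0,0,0,0,0,-0.005,1,0,0,0,0,0,-0.015,1,0,0,0,0,0,-0.03,1,0,0,0,0,0,-0.04,1,0,0,0,0,0,0,1]

```text
clock: 22.3
eef_pos: [603.4, 268.4, 93.0]
tool_rot: [3.135, -0.003, 1.77]
force: [0.6, 1.6, -6.5]
width: 53.4
gripper_force: 65.0
```

```bash
python3 to.py 625.8 -242 90 1.861
```

```text
t 22.3 pos [603.4 268.4  93. ] rot [ 3.1347e+00 -2.6000e-03  1.7698e+00] w 53.4 gf 65.0 F [ 0.6  1.6 -6.5] q [-0.18  0.85 -0.49  1.6   0.5   0.82 -0.68]
shift first: dx -504.7 dy -78.9 | turn first: dx -495.5 dy -124.6 | dz 3.0 wz -5.23 deg
tilt fix (tool x,y deg): [0.4 0. ] -0.15
```

Request:
carry_out:
  deltas: [0,0,0,-0.03,-0.0045,0,1,0,0,0,-0.048,-0.0075,0,1,0,0,0,-0.048,-0.0075,0,1,0,0,0,-0.048,-0.0075,0,1,0,0,0,-0.048,-0.0075,0,1,0,0,0,-0.048,-0.0075,0,1,0,0,0,-0.048,-0.0075,0,1,0,0,0,-0.048,-0.0075,0,1,0,0,0,-0.048,-0.0075,0,1,0,0,0,-0.048,-0.0075,0,1,0,0,-5.2,-0.047,-0.007,0,1,0,0,0,0,0,0,1]

```text
clock: 23.8
eef_pos: [621.6, -255.9, 86.7]
tool_rot: [-3.137, 0.003, 1.852]
force: [-0.5, -0.0, -5.7]
width: 53.4
gripper_force: 65.1
```

Request:
carry_out:
  deltas: [0,0,0,0,0,0,1,0,0,0,0,0,0.01,1,0,0,0,0,0,0,1]

```text
clock: 24.18
eef_pos: [623.4, -246.2, 77.9]
tool_rot: [-3.139, -0.002, 1.863]
force: [0.3, 0.1, -5.9]
width: 53.7
gripper_force: 65.0
```

```bash
python3 to.py 625.8 -242 60 1.861;  python3 - <<'E'
from cell import ctrl
import cv2
for n in("top","side"): cv2.imwrite(f"pics/{n}3.png",ctrl.get_image(n)[:,:,::-1])
import numpy as np
g=lambda i:(255*(i/255.)**0.6).astype(np.uint8)
a=cv2.resize(g(cv2.imread("pics/side3.png")[110:220,200:335]),None,fx=5,fy=5,interpolation=cv2.INTER_CUBIC)
cv2.imwrite("pics/s3c.png",a)
E
```

```text
t 24.18 pos [ 623.4 -246.2   77.9] rot [-3.1392e+00 -1.8000e-03  1.8629e+00] w 53.7 gf 65.0 F [ 0.3  0.1 -5.9] q [ 0.65  0.9  -0.57  1.56  0.59  0.86  0.15]
shift first: dx 3.3 dy 3.5 | turn first: dx 3.3 dy 3.5 | dz 17.9 wz 0.11 deg
tilt fix (tool x,y deg): [-0.14  0.  ] -0.1
```

View pics/s3c.png

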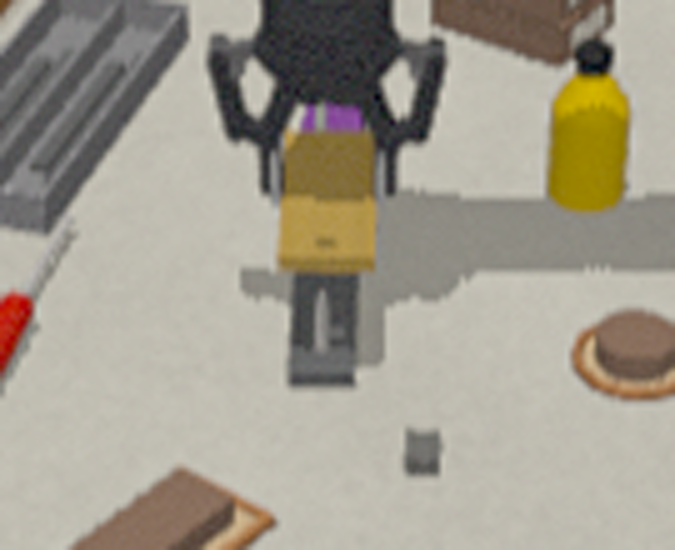

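The plate hangs level over the dark fixture, at crop (325,230). Next I'll align it just above the pin tips.

Request:
carry_out:
  deltas: [0,0,0,0.0033,0.0035,0.005,1,0,0,0,0,0,0.009,1,0,0,0,0,0,0,1,0,0,0,0,0,0,1,0,0,0,0,0,0,1]

```text
clock: 24.9
eef_pos: [627.0, -243.9, 65.6]
tool_rot: [3.141, 0.0, 1.86]
force: [-0.4, -0.2, -5.3]
width: 53.5
gripper_force: 65.0
```

```bash
python3 to.py 625.8 -242 54 1.861
```

```text
t 24.9 pos [ 627.  -243.9   65.6] rot [3.1411e+00 3.0000e-04 1.8605e+00] w 53.5 gf 65.0 F [-0.4 -0.2 -5.3] q [ 0.64  0.92 -0.56  1.56  0.6   0.84  0.13]
shift first: dx 2.1 dy -0.6 | turn first: dx 2.1 dy -0.6 | dz 11.6 wz -0.03 deg
tilt fix (tool x,y deg): [0.03 0.  ] 0.02
```

Request:
carry_out:
  deltas: [0,0,0,0.0021,-0.0006,0.004,1,0,0,0,0,0,0.005,1,0,0,0,0,0,0.005,1,0,0,0,0,0,0,1]

```text
clock: 25.4
eef_pos: [625.1, -241.8, 50.6]
tool_rot: [-3.141, -0.001, 1.861]
force: [-0.7, 0.2, -5.2]
width: 53.8
gripper_force: 65.0
```

```bash
python3 to.py 625.8 -242 20 1.861
```

```text
t 25.4 pos [ 625.1 -241.8   50.6] rot [-3.1405e+00 -7.0000e-04  1.8607e+00] w 53.8 gf 65.0 F [-0.7  0.2 -5.2] q [ 0.63  0.93 -0.55  1.57  0.61  0.82  0.12]
shift first: dx -0.4 dy 0.6 | turn first: dx -0.4 dy 0.6 | dz 30.6 wz -0.02 deg
tilt fix (tool x,y deg): [-0.06  0.  ] -0.04
```

Request:
carry_out:
  deltas: [0,0,0,0,0,0.005,1,0,0,0,0,0,0.005,1,0,0,0,0,0,0,1]

```text
clock: 25.78
eef_pos: [625.4, -242.2, 40.8]
tool_rot: [-3.141, 0.0, 1.86]
force: [-0.1, -0.8, -6.9]
width: 54.1
gripper_force: 65.0
```

Request:
carry_out:
  deltas: [0,0,0,0,0,0.006,1,0,0,0,0,0,0.006,1,0,0,0,0,0,0.006,1,0,0,0,0,0,0.004,1,0,0,0,0,0,0,1]

```text
clock: 26.4
eef_pos: [625.4, -242.2, 18.8]
tool_rot: [-3.141, 0.0, 1.86]
force: [0.7, -2.1, -6.1]
width: 53.8
gripper_force: 65.0
```

Request:
carry_out:
  deltas: [0,0,0,0,0,0.003,1,0,0,0,0,0,0,1]

```text
clock: 26.65
eef_pos: [625.8, -242.1, 16.3]
tool_rot: [3.141, 0.0, 1.861]
force: [0.6, -1.8, -6.7]
width: 53.8
gripper_force: 65.0
```

Request:
carry_out:
  deltas: [0,0,0,0,0,0.0015,1,0,0,0,0,0,0,1,0,0,0,0,0,0,-0.35,0,0,0,0,0,0,-0.5,0,0,0,0,0,0,-0.6,0,0,0,0,0,0,-0.6,0,0,0,0,0,-0.02,-0.6,0,0,0,0,0,-0.04,-0.6,0,0,0,0,0,-0.05,-0.6,0,0,0,0,0,0,-0.6]

```text
clock: 27.9
eef_pos: [629.3, -242.1, 131.1]
tool_rot: [3.133, 0.005, 1.86]
force: [0.3, 0.1, -0.6]
width: 68.4
gripper_force: 0.0
```

```bash
python3 to.py 466.6 28 120 1.831
```

```text
t 27.9 pos [ 629.3 -242.1  131.1] rot [3.1329 0.0051 1.8605] w 68.4 gf 0.0 F [ 0.3  0.1 -0.6] q [ 0.66  0.84 -0.6   1.53  0.55  0.94  0.17]
shift first: dx 305.3 dy -78.7 | turn first: dx 302.9 dy -87.7 | dz 11.1 wz 1.69 deg
tilt fix (tool x,y deg): [0.5 0. ] 0.29
```

Request:
carry_out:
  deltas: [0,0,0,0.0436,-0.0112,0,-0.6,0,0,0,0.0436,-0.0112,0,-0.6,0,0,0,0.0436,-0.0112,0,-0.6,0,0,0,0.0436,-0.0112,0,-0.6,0,0,0,0.0436,-0.0112,0,-0.6,0,0,0,0.0436,-0.0112,0,-0.6,0,0,0,0.0436,-0.0112,0,-0.6,0,0,1.7,0,0,0.03,-0.6,0,0,0,0,0,0.04,-0.6,0,0,0,0,0,0,-0.6,0,0,0,0,0,0,-0.6]

```text
clock: 29.28
eef_pos: [463.7, 28.5, 55.7]
tool_rot: [3.141, 0.0, 1.831]
force: [0.0, 0.3, 0.1]
width: 68.6
gripper_force: 0.0
```

```bash
python3 to.py 466.6 28 8 1.831; python3 - <<'E'
from fit import *
ims={n:ctrl.get_image(n)[:,:,::-1] for n in("top","side")}
for n in ims: cv2.imwrite(f"pics/{n}4.png",ims[n])
np.set_printoptions(precision=3,suppress=True)
print(fit(ims,[(rect(56,136),10,HOLES)],[[625.8,-242,14,.29]]))
E
```

```text
t 29.27 pos [463.7  28.5  55.7] rot [3.1407 0.     1.8312] w 68.6 gf 0.0 F [0.  0.3 0.1] q [ 0.15  0.71 -0.41  2.16  0.71  0.41 -0.57]
shift first: dx -1.2 dy 2.7 | turn first: dx -1.2 dy 2.7 | dz 47.7 wz 0.01 deg
tilt fix (tool x,y deg): [0.05 0.  ] 0.0
(array([[ 625.026, -238.404,    4.815,    0.297]]), np.float64(13372.945589204677))
```

```bash
python3 - <<'E'
import cv2,numpy as np
g=lambda i:(255*(i/255.)**0.6).astype(np.uint8)
a=cv2.resize(g(cv2.imread("pics/side4.png")[130:240,220:340]),None,fx=5,fy=5,interpolation=cv2.INTER_CUBIC)
cv2.imwrite("pics/s4c.png",a)
E
```

```text
(no output)
```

View pics/s4c.png

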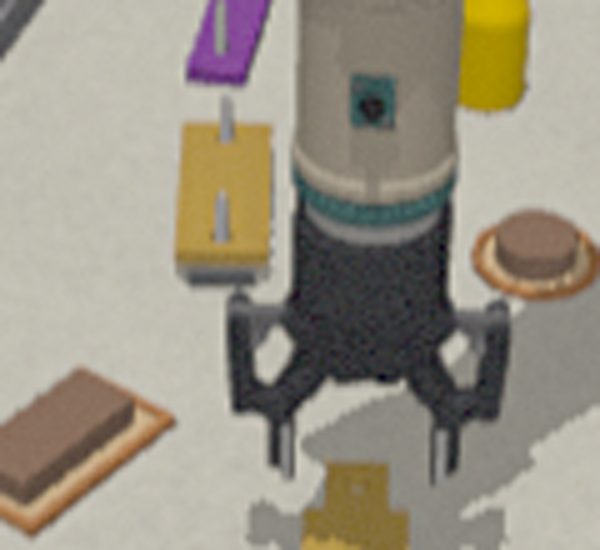

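The square plate is down over both pins at crop (225,195). The gripper is above the stepped plate, so I'll descend.

Request:
carry_out:
  deltas: [0,0,0,-0.0012,0.0024,0.03,-0.6,0,0,0,0,0,0.015,-0.5,0,0,0,0,0,0.006,-0.45,0,0,0,0,0,0,-0.42,0,0,0,0,0,0,-0.42]

```text
clock: 30.0
eef_pos: [466.4, 27.7, 4.6]
tool_rot: [3.14, 0.0, 1.831]
force: [-0.1, 0.0, -0.0]
width: 60.6
gripper_force: 0.0
```

Request:
carry_out:
  deltas: [0,0,0,0,0,0.002,-0.42,0,0,0,0,0,0.001,-0.42,0,0,0,0,0,0,-0.42]

```text
clock: 30.38
eef_pos: [465.8, 27.6, 0.8]
tool_rot: [-3.142, -0.0, 1.831]
force: [0.4, -0.7, -0.5]
width: 60.7
gripper_force: 0.0
```

```bash
python3 to.py 466.6 28 -0.1 1.831
```

```text
t 30.38 pos [465.8  27.6   0.8] rot [-3.1416 -0.      1.831 ] w 60.7 gf 0.0 F [ 0.4 -0.7 -0.5] q [ 0.07  0.81 -0.28  2.17  0.83  0.27 -0.68]
shift first: dx 0.2 dy 0.8 | turn first: dx 0.2 dy 0.8 | dz 0.9 wz -0.00 deg
tilt fix (tool x,y deg): [-0.  0.] -0.0
```

Request:
carry_out:
  deltas: [0,0,0,0,0.0008,0.001,-0.42,0,0,0,0,0,0,-0.35,0,0,0,0,0,0,1,0,0,0,0,0,0,1,0,0,0,0,0,0,1,0,0,0,0,0,0,1]

```text
clock: 31.12
eef_pos: [466.6, 27.8, 0.3]
tool_rot: [3.141, 0.0, 1.831]
force: [-0.9, -0.4, 5.7]
width: 54.1
gripper_force: 62.1
```

Request:
carry_out:
  deltas: [0,0,0,0,0,-0.005,1,0,0,0,0,0,-0.015,1,0,0,0,0,0,-0.03,1,0,0,0,0,0,-0.04,1,0,0,0,0,0,0,1]

```text
clock: 31.75
eef_pos: [468.1, 27.9, 91.6]
tool_rot: [3.137, 0.0, 1.83]
force: [0.6, -0.6, -5.6]
width: 53.8
gripper_force: 64.9
```

```bash
python3 to.py 625.8 -242 90 1.861
```

```text
t 31.75 pos [468.1  27.9  91.6] rot [3.1373e+00 2.0000e-04 1.8301e+00] w 53.8 gf 64.9 F [ 0.6 -0.6 -5.6] q [ 0.23  0.66 -0.52  2.13  0.66  0.51 -0.53]
shift first: dx -301.4 dy 83.2 | turn first: dx -303.8 dy 73.9 | dz 1.6 wz -1.77 deg
tilt fix (tool x,y deg): [0.25 0.  ] 0.01
```

Request:
carry_out:
  deltas: [0,0,0,-0.043,0.0119,0,1,0,0,0,-0.043,0.0119,0,1,0,0,0,-0.043,0.0119,0,1,0,0,0,-0.043,0.0119,0,1,0,0,0,-0.043,0.0119,0,1,0,0,0,-0.043,0.0119,0,1,0,0,0,-0.0434,0.0118,0,1,0,0,-1.7,0,0,0.01,1,0,0,0,0,0,0.01,1,0,0,0,0,0,0,1,0,0,0,0,0,0,1,0,0,0,0,0,0,1]

```text
clock: 33.25
eef_pos: [624.9, -241.5, 70.4]
tool_rot: [3.141, 0.001, 1.861]
force: [-0.1, 1.2, -4.6]
width: 53.4
gripper_force: 65.0
```

```bash
python3 to.py 625.8 -242 60 1.861
```

```text
t 33.25 pos [ 624.9 -241.5   70.4] rot [3.1409e+00 5.0000e-04 1.8615e+00] w 53.4 gf 65.0 F [-0.1  1.2 -4.6] q [ 0.66  0.92 -0.6   1.57  0.64  0.86  0.1 ]
shift first: dx -0.7 dy 0.7 | turn first: dx -0.7 dy 0.7 | dz 10.4 wz 0.03 deg
tilt fix (tool x,y deg): [0.04 0.  ] 0.03
```

Request:
carry_out:
  deltas: [0,0,0,-0.0006,0.0006,0.006,1,0,0,0,0,0,0.005,1,0,0,0,0,0,0.005,1,0,0,0,0,0,0.004,1,0,0,0,0,0,0,1]

```text
clock: 33.88
eef_pos: [625.0, -242.3, 49.3]
tool_rot: [-3.141, -0.001, 1.861]
force: [-0.3, -0.7, -4.9]
width: 53.9
gripper_force: 65.0
```

Request:
carry_out:
  deltas: [0,0,0,0,0,0.005,1,0,0,0,0,0,0.005,1,0,0,0,0,0,0,1]

```text
clock: 34.25
eef_pos: [624.8, -242.3, 39.2]
tool_rot: [-3.141, -0.001, 1.861]
force: [1.1, 0.2, -4.5]
width: 53.7
gripper_force: 65.0
```

Request:
carry_out:
  deltas: [0,0,0,0,0,0.006,1,0,0,0,0,0,0.004,1,0,0,0,0,0,0.002,1,0,0,0,0,0,0,1]

```text
clock: 34.75
eef_pos: [625.2, -242.3, 27.6]
tool_rot: [-3.141, -0.0, 1.861]
force: [0.5, 0.1, -4.1]
width: 53.9
gripper_force: 65.0
```

Request:
carry_out:
  deltas: [0,0,0,0,0,0.0015,1,0,0,0,0,0,0,1]

```text
clock: 35.0
eef_pos: [625.3, -242.4, 26.3]
tool_rot: [-3.142, -0.0, 1.861]
force: [-0.4, 0.1, -4.4]
width: 53.9
gripper_force: 65.0
```

Request:
carry_out:
  deltas: [0,0,0,0,0,0.001,1,0,0,0,0,0,0,1,0,0,0,0,0,0,-0.35,0,0,0,0,0,0,-0.5,0,0,0,0,0,0,-0.6,0,0,0,0,0,0,-0.6,0,0,0,0,0,-0.02,-0.6,0,0,0,0,0,-0.04,-0.6,0,0,0,0,0,-0.05,-0.6,0,0,0,0.04,-0.015,-0.03,-0.6,0,0,0,0.05,-0.02,0,-0.6,0,0,0,0.05,-0.02,0,-0.6]

```text
clock: 36.5
eef_pos: [532.3, -122.7, 167.3]
tool_rot: [3.139, 0.001, 1.86]
force: [0.2, 0.8, -0.1]
width: 68.8
gripper_force: 0.0
```

Request:
carry_out:
  deltas: [0,0,0,0.05,-0.02,0,-0.6,0,0,0,0.05,-0.02,0,-0.6,0,0,0,0,-0.03,0,-0.6,0,0,0,0,0,0,-0.6]

```text
clock: 37.0
eef_pos: [435.2, -48.5, 166.4]
tool_rot: [-3.14, 0.002, 1.862]
force: [0.5, -0.3, -0.2]
width: 68.6
gripper_force: 0.0
```

```bash
python3 - <<'E'
from fit import *
ims={n:ctrl.get_image(n)[:,:,::-1] for n in("top","side")}
for n in ims: cv2.imwrite(f"pics/{n}5.png",ims[n])
np.set_printoptions(precision=3,suppress=True)
g=lambda i:(255*(i/255.)**0.6).astype(np.uint8)
r=lambda i,f:cv2.resize(g(i),None,fx=f,fy=f,interpolation=cv2.INTER_CUBIC)
a=r(ims["top"][155:275,160:390],3.4);b=r(ims["side"][130:335,180:350],2.5)
cv2.imwrite("pics/e1.png",a);cv2.imwrite("pics/e2.png",r(ims["side"][130:335,180:390],2.9))
print(fit(ims,[(rect(56,136),10,[]),(STEP,10,[])],[[625.8,-242,14,.29],[625.8,-242,24,.29]],pad=4))
for n in ims:
  print(n,fit(ims,[(disc(78),8,[disc(66)]),(disc(50),20,[])],[[433.7,-251.8,0,0],[434,-252,4,0]],pad=4)[0])
  break
print(ctrl.read_state()["eef_pos"])
E
```

```text
(array([[ 624.02 , -236.658,    4.472,    0.294],
       [ 625.414, -241.458,   24.986,    0.285]]), np.float64(2299.6636793811053))
top [[ 433.152 -250.348   -1.836    0.072]
 [ 433.891 -251.261    5.902    0.051]]
[438.235 -48.243 166.4  ]
```

View pics/e1.png

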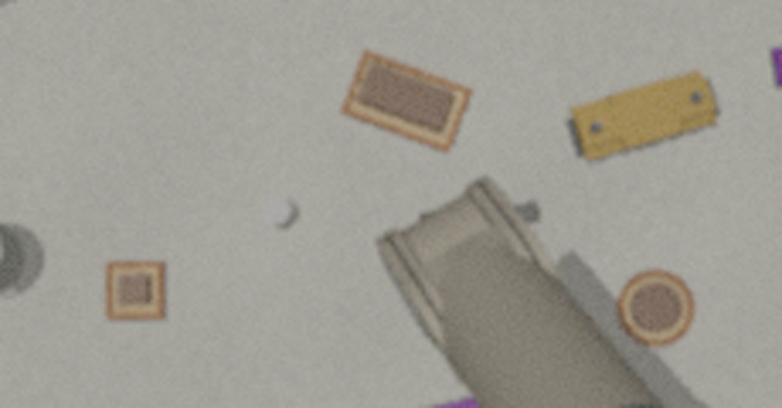

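View pics/e2.png

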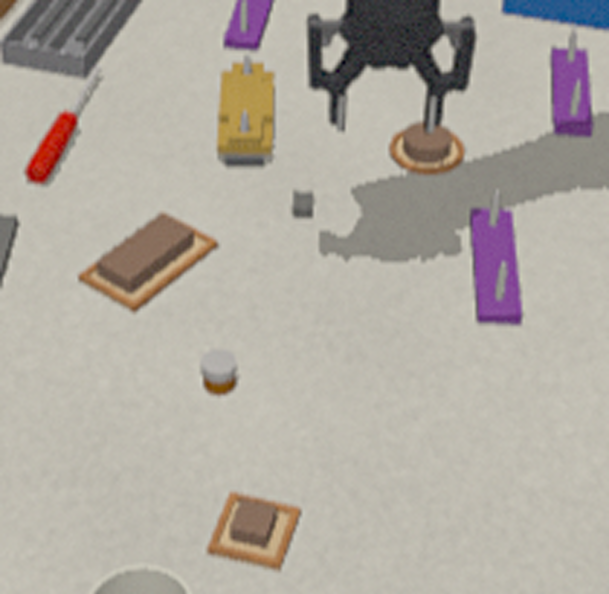

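Both plates are threaded right down, with the stepped plate on top (pins at top crop (595,128) and (696,97)). All three stones lie flat in their own rests, and the mug is where it started. Handing in.

```bash
python3 -c "
from cell import ctrl
print(ctrl.finish_job())"
```

```text
the job is handed in; nothing more can be done
None
```

I handed the job in at about 37 s; no verdict came back, but the last pictures show all three stones flat in their own rests, the square plate and then the stepped plate down over both pins, and the mug where it was.

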